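Shut the adapter box and hold the hidden bolt head behind its bracket

TASK

First swing the lid of the grey adapter box fully shut; while open it leans over the narrow gap between the box and the upright bracket. A slow nut driver on the front of the bracket is dragging the bolt round, so reach down into the gap from above, grasp the hidden hexagonal bolt head between the fingers and stop it from turning. Finish while still holding the bolt head still, with the lid shut, and leave the loose reel, tape and screwdriver beside the bracket where they are.

Things in the scene. Friction and masses are not known exactly. Their poses are not given: they have to be found in the camera images.
- bracket: Fixed fixture: steel base plate 305 x 170 x 6 mm and an aluminium upright plate, 130 mm wide, 6 mm thick, top 118 mm above the desk. Origin on the desk under the middle of the upright's rear face; x points from it across the gap to the box, y left along the upright, z up. The gap runs along y from x = 0 to x = 55 mm (box wall), open at the top and both ends.
- lid (a joint): Lid angle, rad: 0 = shut flat on the box; grows as it swings up and over toward the upright (1.6 to 1.95 at the start, stop at 2.05). Stiff friction hinge (about 0.13 N m): it stays about where it is left, so it has to be brought right down.
- lid_hinge (a point): Point on the middle of the lid's hinge line, on the box rim next to the gap, at x = 55 mm, z = 111 mm of the bracket; the hinge line runs along the bracket's y.
- lid_edge (a point): Middle of the lid's free edge, on its outer face, 131 mm from the hinge line. The lid is a plain sheet 131 x 162 x 4 mm without a handle; shut it by pushing its outer face, which looks to the robot while open and up when shut (then 115 mm above the desk).
- bolt (a joint): Turning angle of the bolt about the bracket's x axis, rad. At 0 and every pi/3 two flats of the head stand upright, facing the bracket's +y and -y. The driver turns it toward larger values at about 0.075 rad/s with 0.15 N m until it is held. It is heavily damped: fingers that close on it askew turn it square only over a second or so.
- bolt_head (a point): Centre of the plain steel hexagonal bolt head behind the upright: 24 mm across flats, 27.7 mm across corners, 22 mm long along the bracket's x (8 to 30 mm behind the upright's rear face, on a round spacer of 34 mm diameter); 85 mm above the desk, 33 mm below the upright's top.
- solder_reel: Loose reel of wire, 54 mm diameter, 34 mm high, standing on the desk to the right of the bracket; origin at the centre of its underside. Leave it.
- electrical_tape: Loose roll of tape, 66 mm diameter, 18 mm high, lying on the desk right of the nut driver; origin at the centre of its underside. Leave it.
- screwdriver: Loose screwdriver, 172 mm long, 24 mm thick, lying on the desk to the left of the nut driver; origin at the middle of its underside. Leave it.
- box_rim (a point): Centre of the top opening of the grey sheet-metal box behind the gap (130 mm deep in x, 160 mm wide, rim 110 mm above the desk), fixed to the base plate; a power adapter lies in it already.
- driver (a point): Middle of the grey nut driver fixed in front of the upright: 50 mm diameter, along the bracket's x, from 12 to 97 mm in front of the upright's rear face, axis 85 mm and top 110 mm above the desk.

How it is judged:
By the outcome, as a careful person would: the job done as asked, in the order asked, and still so for the second after the job is handed in, while the arm keeps its last pose, push and grip.
It also fails if it takes over 42 s, if anything falls off the work surface, if the arm or the gripper's body presses on something with over 40 N, if the wrist force passes 120 N, or if a joint passes its speed limit or range.

ROBOT

A 6-joint arm with a two-finger parallel gripper is mounted at the origin on a cart in front of the work surface, level with it; the furniture and walls round the work are solid. World frame = base frame: x ahead of the robot, y to its left, z up, the work surface at z = 0. Lengths are in m, angles in degrees, forces in N, time in s.
With the tool pointing down it reaches from about 0.4 to 0.825 m from the base axis. Payload 7 kg.
Tool frame: the origin (TCP) lies midway between the tips of the shut fingers; the grasp point (between the pads) lies 19 mm behind it; z points along the fingers, y is the line along which they close (so a half turn about z gives the same grasp; the last joint's range is limited). The gripper opens to 88 mm and grips with 3 to 60 N. Pads are 19 mm wide; open, the fingers measure 130 mm over their backs; the gripper's body (78 mm by 193 mm) begins 47 mm behind the grasp point.
Start: joints at [16.507, 20.546, 0.682, 0, -70.136, -16.507], TCP at [0.675, -0, 0.227] pointing down, gripper open.
Joint ranges: [-176.03, 176.03], [-82.01, 121.73], [-58.28, 71.71], [-173.87, 95.51], [-174.79, -0.11], [-173.66, 173.66]. Speed limits (degrees/s): [136.94, 136.94, 172.46, 180, 180, 180].

INTERFACE

Orientations are given as [roll, pitch, yaw] about the fixed x, y, z axes, in that order (R = Rz(yaw) Ry(pitch) Rx(roll)).
In Python, from plant import ctrl gives the robot as it stands. The module is installed in compiled form; this text tells all that it offers.
- The arm moves only by the tool send_rows, never from a script. Its argument "plan" is a list that holds one entry, the list of rows, each a list of 6 numbers: the shift along the tool's x, y, z in cm, then the turn, a rotation vector about the tool's x, y, z in degrees. A call has 1 to 8 rows; each row is the pose to reach, as a shift and turn from the pose commanded when the call began, along the tool's axes at that moment; what a row does not reach only later rows make up. A row lasts 1/12 s, in which the tool goes at most 41.7 mm and 7.16 degrees, less where a joint would pass 70% of its speed; a pose out of reach is approached as far as the arm can. A call with a gripper value outside its range is refused whole. "fingers" is the opening, from 0 (shut) to 1 (fully open), set as the call begins (left out, the last holds). The fingers move at their own pace and stop on an object; the grip force is fixed at half the most. Time passes only in rows, so rows that repeat a pose let the fingers close. It gives the time, the measured TCP pose, the force, the opening and the grip force at its end, in the units of the state.
- ctrl.get_obs(): the state, without advancing time (a new reading comes with each control period).
- ctrl.snapshot(name): name is "scene" or "side" or "wrist"; returns a dict with "img" (400x640x3 uint8, red, green, blue), "K" (3x3 intrinsics, pixels), "pose" (4x4, takes a point from camera to world coordinates). Camera axes: x right, y down, z forward; pixel columns grow to the right and rows downward; lengths in m; the calibration is good to about 2 mm. A picture is of the moment at which its call begins. There is no depth.
- ctrl.close_job(): hands the job in; it is judged then, once.
The state is a dict: "clock": time; "joint_pos": joint angles; "qvel": joint speeds; "tau": joint torques, N m; "tool_pos": TCP position; "orientation": TCP orientation; "force": force on the tool from outside, world axes, zero at the start; "moment": the same for the moment, N m; "opening": finger opening in m; "gripper_force": force on a finger pad.
Only numpy, scipy, OpenCV 4.12 (cv2) and the standard library are available. Lean on these libraries where they do the work, as an engineer would, in place of code of your own. Each camera call takes 0.05 s, during which the arm holds its last target. There are 200 camera calls.

## Working session

There is one attempt and no reset: what is moved stays moved. The work goes in short steps, Python scripts to look and compute and a tool call to move; the robot and the scene stay as the last step left them, time stands still between calls to the robot, and variables do not carry over. Pictures are saved under pics/ and viewed, at most 10 in all, crops included, and the job is handed in when it is done.

Besides the shell and the picture viewer there is one more tool, called after "Emit:" by a JSON object that holds its "api" and its "payload", one argument or row to a line. send_rows: Moves the arm, as the interface text tells. Its arguments: {"type":"object","properties":{"plan":{"type":"array","items":{"type":"array","items":{"type":"array","items":{"type":"number"}}}},"fingers":{"type":"number"}},"required":["plan"]}

```bash
mkdir -p pics; python3 - <<'E'
from plant import ctrl
import cv2,numpy as np
for n in ("scene","side","wrist"):
    s=ctrl.snapshot(n); cv2.imwrite(f"pics/{n}0.png",s["img"][:,:,::-1]); np.savez(f"{n}0.npz",**s)
    print(n,s["K"].round(1).tolist(),s["pose"].round(3).tolist())
print(ctrl.get_obs())
E
```

```text
scene [[386.1, 0.0, 321.9], [0.0, 386.1, 199.3], [0.0, 0.0, 1.0]] [[0.876, -0.373, 0.305, 0.281], [-0.482, -0.652, 0.586, -0.618], [-0.02, -0.66, -0.751, 0.786], [0.0, 0.0, 0.0, 1.0]]
side [[486.1, 0.0, 321.1], [0.0, 486.1, 205.5], [0.0, 0.0, 1.0]] [[-0.991, -0.054, 0.125, 0.406], [-0.136, 0.489, -0.862, 0.825], [-0.014, -0.871, -0.492, 0.61], [0.0, 0.0, 0.0, 1.0]]
wrist [[295.9, 0.0, 319.3], [0.0, 295.9, 203.8], [0.0, 0.0, 1.0]] [[-1.0, 0.001, -0.002, 0.674], [0.001, 0.961, 0.277, -0.075], [0.002, 0.277, -0.961, 0.384], [0.0, 0.0, 0.0, 1.0]]
{'clock': 0.15, 'joint_pos': array([ 1.65075840e+01,  2.05819148e+01,  6.46453250e-01, -1.46382704e-02,
       -7.01359388e+01, -1.65050382e+01]), 'qvel': array([-0.10640565, -0.07958405,  0.0693666 ,  0.1339286 , -0.09512256,
        0.03760713]), 'tau': array([ 1.39394037e-04, -5.83274567e+01,  2.93289685e+01,  7.00122759e+00,
        8.75052094e-03, -9.76538854e-05]), 'tool_pos': array([ 6.74634234e-01, -1.77960188e-05,  2.25843712e-01]), 'orientation': array([ 1.79927632e+02, -7.09090739e-03, -9.00024323e+01]), 'force': array([ 0.14070937, -0.50507689, -0.26253615]), 'moment': array([ 0.01579323, -0.00708625,  0.0345961 ]), 'gripper_force': 0.0, 'opening': 0.08807348407636152}
```

View pics/scene0.png

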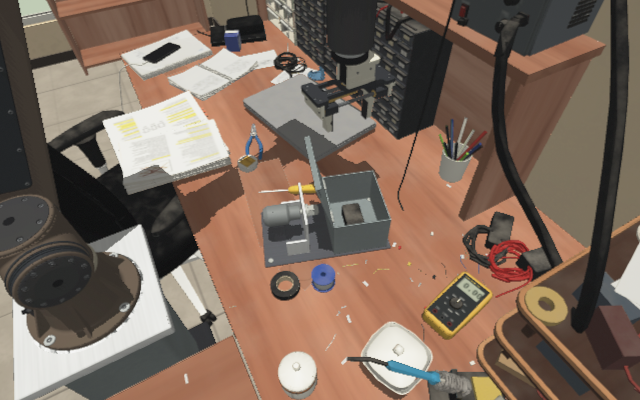

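View pics/side0.png

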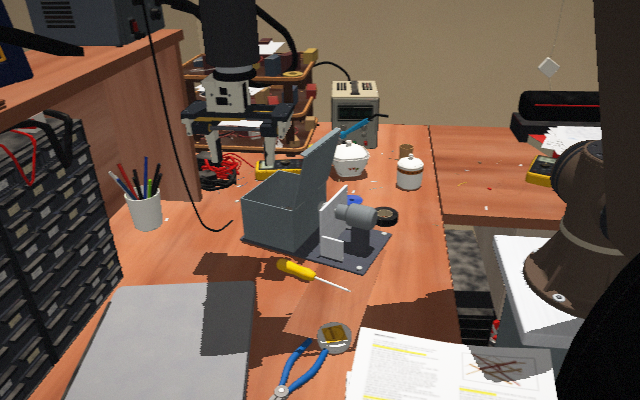

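The scene view shows the bracket, driver (~285,215), upright (~305,210), lid edge-on (~312,165) and box (~355,210). I'll zoom in on both views.

```bash
cat > h.py <<'E'
import numpy as np
def ray(s,p):
    d=s["pose"][:3,:3]@np.linalg.solve(s["K"],[p[0],p[1],1.]); return s["pose"][:3,3],d
def onz(s,p,z):
    o,d=ray(s,p); return o+d*(z-o[2])/d[2]
def proj(s,P):
    c=s["pose"][:3,:3].T@(np.asarray(P)-s["pose"][:3,3]); u=s["K"]@c; return u[:2]/u[2]
E
python3 - <<'E'
import cv2,numpy as np
from h import *
a=cv2.imread("pics/scene0.png")[130:270,250:400]; b=cv2.imread("pics/side0.png")[120:280,230:400]
cv2.imwrite("pics/a0.png",cv2.resize(a,None,fx=4,fy=4,interpolation=cv2.INTER_CUBIC))
cv2.imwrite("pics/b0.png",cv2.resize(b,None,fx=3.7,fy=3.7,interpolation=cv2.INTER_CUBIC))
E
```

```text
(no output)
```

View pics/a0.png

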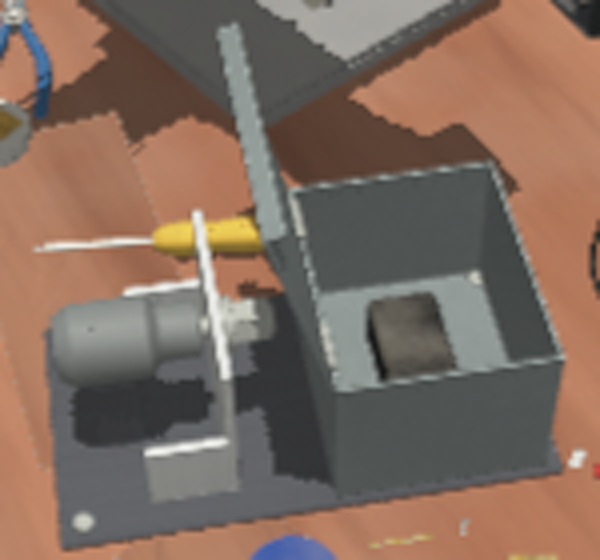

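View pics/b0.png

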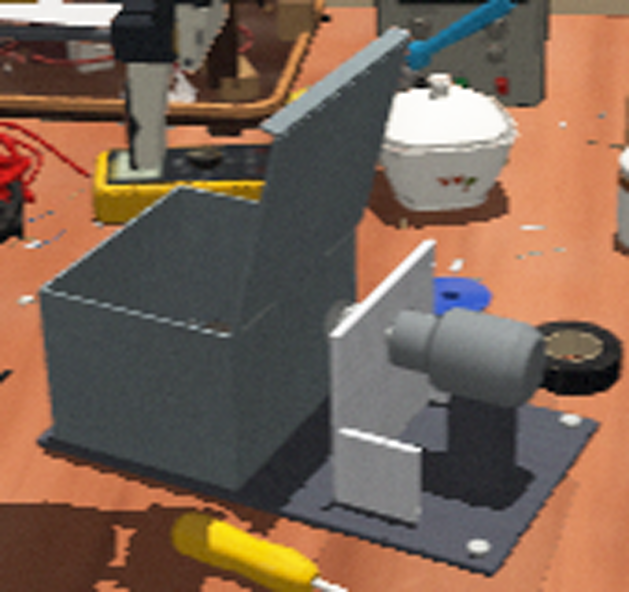

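The crops (scene 4x, side 3.7x) show upright top ends at scene crop (200,213)/(228,375) and side crop (333,333)/(433,242). The box rim corners are at scene crop (337,388), (562,358), (490,163) and side crop (43,290), (232,333), (180,188). The lid leans slightly toward the upright.

```bash
python3 - <<'E'
import numpy as np
from h import *
S=dict(np.load("scene0.npz"));D=dict(np.load("side0.npz"))
A=lambda u,v:(250+u/4-.4,130+v/4-.4)
B=lambda u,v:(230+u/3.7-.4,120+v/3.7-.4)
# (view, pixel, bracket x,y, z)
L=[(S,A(202,213),0,.065,.118),(S,A(229,376),0,-.065,.118),(S,A(337,389),.055,-.08,.11),(S,A(562,358),.185,-.08,.11),(S,A(490,163),.185,.08,.11),
(D,B(331,333),0,.065,.118),(D,B(432,242),0,-.065,.118),(D,B(43,290),.185,.08,.11),(D,B(232,333),.055,.08,.11),(D,B(180,188),.185,-.08,.11)]
P=np.array([onz(s,p,z)[:2] for s,p,_,_,z in L]);Q=np.array([[x,y] for *_,x,y,_ in L])
def fit(P,Q):
    p=P-P.mean(0);q=Q-Q.mean(0);a=np.arctan2((q[:,0]*p[:,1]-q[:,1]*p[:,0]).sum(),(q*p).sum())
    R=np.array([[np.cos(a),-np.sin(a)],[np.sin(a),np.cos(a)]]);t=P.mean(0)-R@Q.mean(0);return a,R,t,(P-Q@R.T-t)
for i in (slice(0,5),slice(5,10),slice(0,10)):
    a,R,t,r=fit(P[i],Q[i]);print(np.degrees(a).round(2),t.round(4),"res mm\n",(r*1000).round(1).tolist())
W=lambda x,y,z:np.append(R@[x,y]+t,z)
# lid angle: edge corners
from scipy.optimize import minimize_scalar
for n,s,p,y in(("S+",S,A(231,27),.081),("D+",D,B(265,130),.081),("D-",D,B(400,32),-.081)):
    f=lambda th:np.sum((proj(s,W(.055+.131*np.cos(th),y,.111+.131*np.sin(th)))-p)**2)
    m=minimize_scalar(f,bounds=(1.4,2.1),method="bounded");print(n,m.x,m.fun**.5)
for n,q in(("head",(.019,0,.085)),("hinge",(.055,0,.111)),("edge1.75",(.055+.131*np.cos(1.75),0,.111+.131*np.sin(1.75)))):print(n,W(*q).round(4))
E
```

```text
-19.01 [ 0.5109 -0.0827] res mm
 [[0.1, -3.6], [-0.1, 1.6], [2.6, 2.1], [-0.9, 1.3], [-1.7, -1.3]]
-19.43 [ 0.5103 -0.0786] res mm
 [[1.0, -3.0], [-0.8, 4.5], [-2.1, -0.5], [1.1, -6.4], [0.8, 5.4]]
-19.15 [ 0.5106 -0.0808] res mm
 [[0.2, -5.4], [0.3, -0.3], [3.1, 0.2], [-0.3, -0.3], [-1.5, -2.7], [1.0, -1.0], [-1.3, 6.7], [-2.4, 0.7], [1.1, -4.7], [-0.2, 6.8]]
S+ 1.7746259154639088 0.020165808154762977
D+ 1.770881918520728 0.35829445615607775
D- 1.7774669540400876 0.3519260283219512
head [ 0.5286 -0.087   0.085 ]
hinge [ 0.5626 -0.0988  0.111 ]
edge1.75 [ 0.5405 -0.0912  0.2399]
```

Emit:
{"api": "send_rows", "payload": {
  "plan": [
    [[0,0,-4,0,0,-7],[0,0,-8,0,0,-14],[0,2,-10.4,0,0,-21],[1,6,-10.4,0,0,-28],[2,10,-10.4,0,0,-35],[3.5,14,-10.4,0,0,-42],[5,18,-10.4,0,0,-49],[6.1,22.1,-10.4,0,0,-56]]
  ],
  "fingers": 0
}}

```text
clock: 0.82
tool_pos: [0.4547, -0.0611, 0.33]
orientation: [180.0, 0.0, -33.7]
force: [-0.4, -1.1, 1.3]
opening: 0.04
gripper_force: 0.0
```

Emit:
{"api": "send_rows", "payload": {
  "plan": [
    [[0,0,0,0,0,-7],[0,0,0,0,0,-14],[0,0,0,0,0,-14.9],[0,0,0,0,0,-14.9]]
  ]
}}

```text
clock: 1.15
tool_pos: [0.4566, -0.0602, 0.3307]
orientation: [-180.0, -0.0, -19.2]
force: [-0.1, 0.5, 0.0]
opening: 0.0133
gripper_force: 0.0
```

Emit:
{"api": "send_rows", "payload": {
  "plan": [
    [[0,0,4,0,0,0],[0,0,8,0,0,0],[0,0,12,0,0,0],[0,0,13,0,0,0],[3,0,13,0,0,0],[5.5,0,13,0,0,0],[7,0,13,0,0,0],[8.5,0,13,0,0,0]]
  ]
}}

```text
clock: 1.82
tool_pos: [0.5388, -0.0885, 0.2012]
orientation: [179.9, 0.0, -19.3]
force: [-2.3, 0.9, 0.1]
opening: 0.0007
gripper_force: 0.7
```

Emit:
{"api": "send_rows", "payload": {
  "plan": [
    [[1.4,0,0,0,0,0],[2.8,0,0,0,0,0],[4,0,0.2,0,0,0],[5,0,0.4,0,0,0],[6.2,0,0.9,0,0,0],[7.3,0,1.4,0,0,0],[8.4,0,2.2,0,0,0],[8.9,0,2.8,0,0,0]]
  ]
}}

```text
clock: 2.48
tool_pos: [0.6227, -0.1177, 0.1715]
orientation: [180.0, -0.0, -19.1]
force: [-0.0, 0.3, 2.0]
opening: 0.0004
gripper_force: 0.5
```

Emit:
{"api": "send_rows", "payload": {
  "plan": [
    [[0.4,0,0.5,0,0,0],[0.9,0,1.2,0,0,0],[1.3,0,2,0,0,0],[1.7,0,2.8,0,0,0],[2,0,3.6,0,0,0],[2.1,0,4.2,0,0,0],[2.2,0,4.8,0,0,0],[2.2,0,5.2,0,0,0]]
  ]
}}

```text
clock: 3.15
tool_pos: [0.6419, -0.1244, 0.1197]
orientation: [180.0, 0.0, -19.1]
force: [0.6, -0.1, 1.3]
opening: 0.0003
gripper_force: 0.4
```

Force of 1–2 N matches the hinge friction. Now press the last few mm down.

Emit:
{"api": "send_rows", "payload": {
  "plan": [
    [[0,0,0.2,0,0,0],[0,0,0.4,0,0,0],[0,0,0.5,0,0,0],[0,0,0.6,0,0,0],[0,0,0.6,0,0,0],[0,0,0.6,0,0,0]]
  ]
}}

```text
clock: 3.65
tool_pos: [0.6419, -0.1244, 0.1153]
orientation: [-180.0, -0.0, -19.1]
force: [-2.4, 0.7, 5.8]
opening: 0.0008
gripper_force: 2.5
```

Emit:
{"api": "send_rows", "payload": {
  "plan": [
    [[0,0,0.1,0,0,0],[0,0,0.2,0,0,0],[0,0,0.2,0,0,0],[0,0,-2,0,0,0],[0,0,-6,0,0,0],[-3,0,-9,0,0,0],[-7,0,-10.5,0,0,0],[-7,0,-10.5,0,0,0]]
  ],
  "fingers": 1
}}

```text
clock: 4.32
tool_pos: [0.5733, -0.1005, 0.2242]
orientation: [-179.8, -0.3, -19.1]
force: [-0.6, 0.6, -1.0]
opening: 0.0481
gripper_force: 0.0
```

```bash
python3 - <<'E'
from plant import ctrl
import cv2,numpy as np
I=[]
for n in ("scene","wrist"):
    s=ctrl.snapshot(n); np.savez(f"{n}1.npz",**s); I.append(s["img"][:,:,::-1])
a=cv2.resize(I[0][150:270,250:400],None,fx=2.67,fy=2.67,interpolation=cv2.INTER_CUBIC)
b=I[1]
c=np.zeros((321+270,800,3),np.uint8);c[:a.shape[0],:a.shape[1]]=a;w=cv2.resize(b,(400,250));c[:250,400:]=w
d=ctrl.get_obs();print(d["tool_pos"],d["orientation"],d["clock"])
from h import proj
s=dict(np.load("wrist1.npz"));R=np.array([[.945,.327],[-.327,.945]])
for q in((.019,0,.085),(0,.065,.118),(0,-.065,.118),(.055,.08,.111),(.055,-.08,.111)):print(q,proj(s,np.append(R@q[:2]+[.5106,-.0808],q[2])).round(0))
cv2.imwrite("pics/c1.png",c[:330]);cv2.imwrite("pics/w1.png",b)
E
```

```text
[ 0.57537635 -0.10095898  0.22148869] [-179.88718589   -0.18047937  -19.0557038 ] 4.4167
(0.019, 0, 0.085) [321. 237.]
(0, 0.065, 0.118) [255. 267.]
(0, -0.065, 0.118) [387. 267.]
(0.055, 0.08, 0.111) [238. 212.]
(0.055, -0.08, 0.111) [405. 212.]
```

View pics/c1.png

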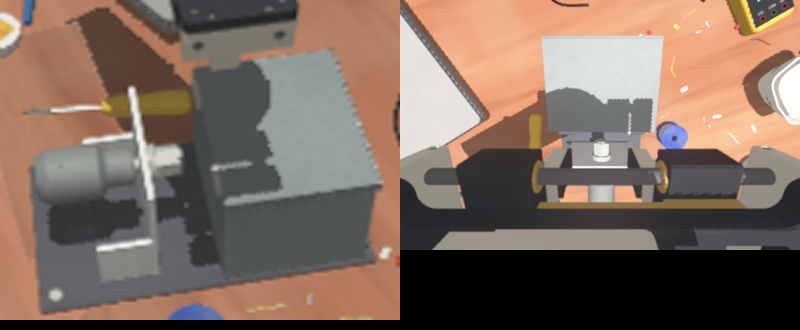

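View pics/w1.png

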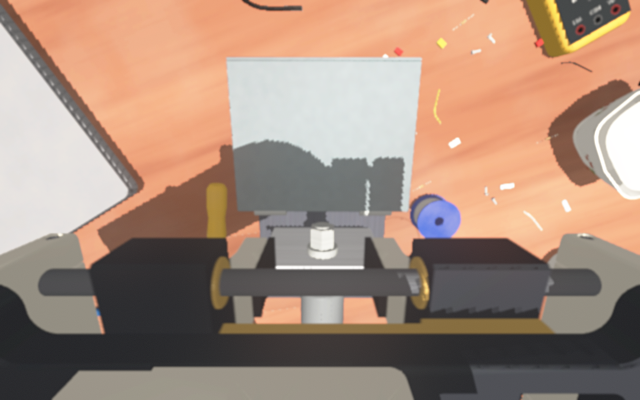

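The lid lies flat on the box. In the wrist view the bolt head is at about (321,236), matching the prediction (321,237). I'll check the phase in a zoom before descending.

```bash
python3 - <<'E'
import cv2,numpy as np
b=cv2.imread("pics/w1.png")[210:275,290:355]
cv2.imwrite("pics/w1z.png",cv2.resize(b,None,fx=9,fy=9,interpolation=cv2.INTER_NEAREST))
g=cv2.cvtColor(b,cv2.COLOR_BGR2GRAY)
for r in(20,24,28):print(r+210,g[r,14:50].tolist())
E
```

```text
230 [153, 154, 153, 154, 153, 160, 190, 226, 232, 230, 227, 222, 216, 210, 202, 193, 183, 179, 184, 195, 207, 215, 218, 213, 210, 222, 229, 226, 206, 187, 163, 152, 153, 153, 153, 154]
234 [154, 155, 155, 154, 154, 160, 192, 227, 233, 232, 232, 232, 233, 233, 232, 232, 234, 239, 244, 245, 245, 245, 245, 244, 244, 244, 244, 245, 241, 221, 174, 154, 153, 154, 155, 155]
238 [155, 155, 154, 153, 153, 159, 191, 225, 231, 230, 229, 229, 229, 229, 229, 230, 231, 236, 241, 243, 242, 242, 242, 242, 242, 242, 242, 242, 239, 220, 174, 154, 154, 154, 155, 155]
```

View pics/w1z.png

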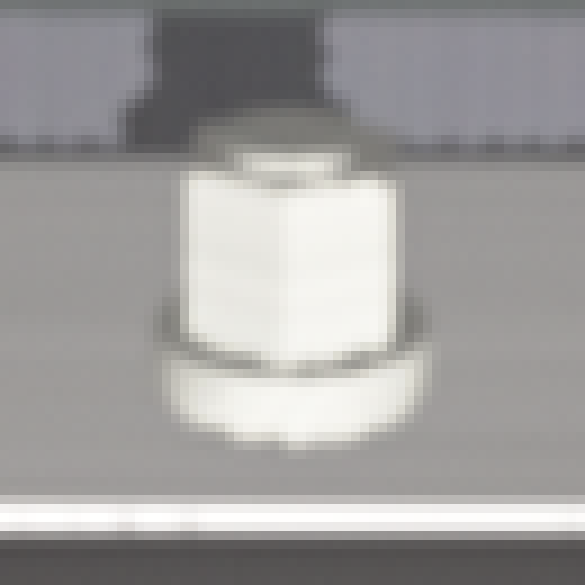

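The top ridge is 0.9 px left of centre, so the flats are about 4° from upright and turning toward square. I'm descending now.

Emit:
{"api": "send_rows", "payload": {
  "plan": [
    [[-2.5,0.2,0,0,0,0],[-4.7,0.3,0,0,0,0],[-4.7,0.3,3,0,0,0],[-4.7,0.3,7,0,0,0],[-4.7,0.3,10.5,0,0,0],[-4.7,0.3,13,0,0,0],[-4.7,0.3,15,0,0,0],[-4.7,0.3,15,0,0,0]]
  ],
  "fingers": 1
}}

```text
clock: 5.08
tool_pos: [0.5275, -0.0894, 0.0644]
orientation: [179.8, 0.5, -19.2]
force: [-0.1, 0.0, 0.5]
opening: 0.0875
gripper_force: 0.0
```

Emit:
{"api": "send_rows", "payload": {
  "plan": [
    [[0.2,-0.1,0,0,0,0],[0.2,-0.1,0,0,0,0],[0.2,-0.1,0,0,0,0],[0.2,-0.1,0,0,0,0],[0.2,-0.1,0,0,0,0],[0.2,-0.1,0,0,0,0],[0.2,-0.1,0,0,0,0],[0.2,-0.1,0,0,0,0]]
  ],
  "fingers": 0
}}

```text
clock: 5.75
tool_pos: [0.5327, -0.0886, 0.0699]
orientation: [-180.0, -0.0, -19.1]
force: [0.6, -0.6, 0.9]
opening: 0.04
gripper_force: 0.0
```

Emit:
{"api": "send_rows", "payload": {
  "plan": [
    [[0,0,0,0,0,0],[0,0,0,0,0,0],[0,0,0,0,0,0],[0,0,0,0,0,0],[0,0,0,0,0,0],[0,0,0,0,0,0],[0,0,0,0,0,0],[0,0,0,0,0,0]]
  ]
}}

```text
clock: 6.42
tool_pos: [0.5325, -0.0889, 0.0696]
orientation: [180.0, 0.0, -19.1]
force: [0.2, -3.4, 0.2]
opening: 0.0236
gripper_force: 30.0
```

Emit:
{"api": "send_rows", "payload": {
  "plan": [
    [[0,0,0,0,0,0],[0,0,0,0,0,0],[0,0,0,0,0,0],[0,0,0,0,0,0],[0,0,0,0,0,0],[0,0,0,0,0,0],[0,0,0,0,0,0],[0,0,0,0,0,0]]
  ]
}}

```text
clock: 7.08
tool_pos: [0.5325, -0.0889, 0.0696]
orientation: [180.0, 0.0, -19.1]
force: [-0.3, -5.8, 1.8]
opening: 0.0239
gripper_force: 30.0
```

Emit:
{"api": "send_rows", "payload": {
  "plan": [
    [[0,0,0,0,0,0],[0,0,0,0,0,0],[0,0,0,0,0,0],[0,0,0,0,0,0],[0,0,0,0,0,0],[0,0,0,0,0,0],[0,0,0,0,0,0],[0,0,0,0,0,0]]
  ]
}}

```text
clock: 7.75
tool_pos: [0.5326, -0.0888, 0.0696]
orientation: [180.0, 0.0, -19.1]
force: [-0.7, -5.1, 1.8]
opening: 0.0237
gripper_force: 30.0
```

```bash
python3 - <<'E'
from plant import ctrl
import cv2,numpy as np
d=ctrl.get_obs();print(d)
I=[]
for n in("scene","side","wrist"):
    s=ctrl.snapshot(n);I.append(s["img"][:,:,::-1]);cv2.imwrite(f"pics/{n}2.png",I[-1])
a=cv2.resize(I[0][140:270,250:400],(400,347));b=cv2.resize(I[1][120:270,230:400],(400,347));w=cv2.resize(I[2][180:280,240:400],(400,250),interpolation=cv2.INTER_CUBIC);w2=cv2.resize(I[2],(400,250))
cv2.imwrite("pics/d2.png",np.vstack([np.hstack([a,b]),np.hstack([w,w2])]))
E
```

```text
{'clock': 7.75, 'joint_pos': array([ 1.13458064e+01,  1.69794036e+01, -2.78068707e+01,  1.45705642e-02,
       -4.52265784e+01,  5.95449373e+01]), 'qvel': array([0.01141349, 0.04051477, 0.05599254, 0.03654606, 0.00163603,
       0.03327395]), 'tau': array([ 2.80278459e+00, -4.56354082e+01,  2.28156281e+01,  4.07843783e+00,
        6.28843904e-01, -7.12530571e-03]), 'tool_pos': array([ 0.53255266, -0.08883517,  0.06958016]), 'orientation': array([ 1.79984571e+02,  5.83853294e-03, -1.90989938e+01]), 'force': array([-0.71783733, -5.11706831,  1.83186612]), 'moment': array([-1.77764718,  0.25121119, -0.00637926]), 'gripper_force': 30.000307336449623, 'opening': 0.023701829331464575}
```

View pics/d2.png

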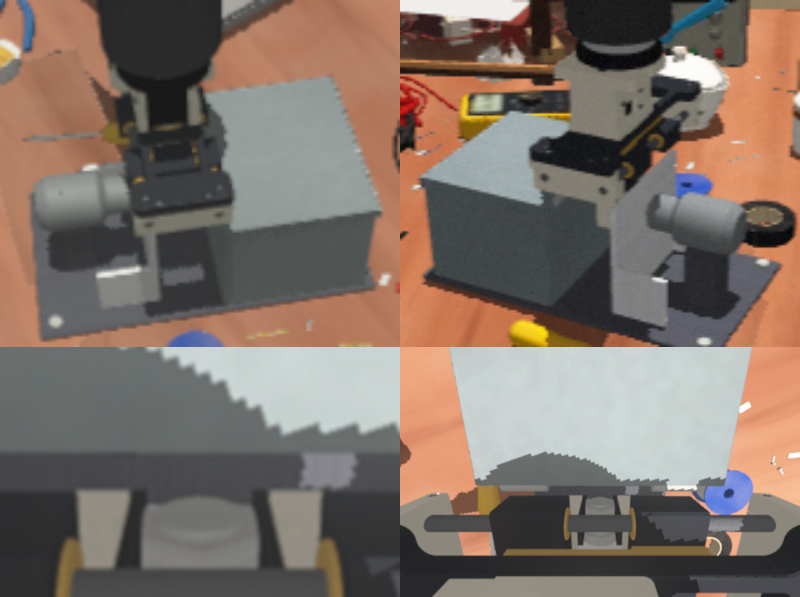

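The lid is shut and the fingers hold the head at 23.7 mm, flat to flat. I'll hold a little longer to confirm it is steady.

Emit:
{"api": "send_rows", "payload": {
  "plan": [
    [[0,0,0,0,0,0],[0,0,0,0,0,0],[0,0,0,0,0,0],[0,0,0,0,0,0],[0,0,0,0,0,0],[0,0,0,0,0,0],[0,0,0,0,0,0],[0,0,0,0,0,0]]
  ]
}}

```text
clock: 8.57
tool_pos: [0.5325, -0.0888, 0.0696]
orientation: [180.0, 0.0, -19.1]
force: [-0.6, -4.8, 1.2]
opening: 0.0238
gripper_force: 30.0
```

Emit:
{"api": "send_rows", "payload": {
  "plan": [
    [[0,0,0,0,0,0],[0,0,0,0,0,0],[0,0,0,0,0,0],[0,0,0,0,0,0],[0,0,0,0,0,0],[0,0,0,0,0,0],[0,0,0,0,0,0],[0,0,0,0,0,0]]
  ]
}}

```text
clock: 9.23
tool_pos: [0.5326, -0.0888, 0.0696]
orientation: [180.0, 0.0, -19.1]
force: [-0.6, -5.3, 1.0]
opening: 0.0238
gripper_force: 30.0
```

Opening and force have stayed constant for over 2.5 s, so I'm handing in.

```bash
python3 -c "
from plant import ctrl
print(ctrl.close_job())"
```

```text
the job is handed in; nothing more can be done
None
```

I shut the lid first, then gripped the bolt head flat to flat (23.8 mm opening, 30 N) with readings steady for the last 2.8 s, kept clear of the loose reel, tape and screwdriver, and handed the job in at about 9.2 s still holding it; no verdict came back.

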